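# Loosen the locking collar of the wide sensor port

### The job

Loosen the wide sensor port's knurled locking collar with a fingertip: roll it counter-clockwise (seen from above) until the raised rib on the collar's top has come round to the fixed rib on the port's cap for the second time, and leave the two ribs in line there. Only push along the rim with the fingers; grasp and lift nothing. Leave the narrow port's collar and the loose things around as they are.

Things in the scene. Friction and masses are not known exactly. Their poses are not given: they have to be found in the camera images.
- wide_port: the larger of two round sensor ports fixed to the table: grey flange 113 mm across and 10 mm thick, grey barrel 77 mm across, knurled aluminium collar, and inside it a black fixed cap 50 mm across, top 91 mm above the table. Origin: on the axis, at the table; z up. A fixed white index rib (22 mm long, 5 mm wide, top at 94 mm) on the cap points along +x from the axis
- collar_mid (a point): centre of the wide port's collar, 71 mm above the table. The collar spans heights 56 to 86 mm; 93 mm across its ten upright grip ribs (6.4 mm wide, standing 6.5 mm out of an 80 mm round, 36 degrees apart, at 18, 54, ... degrees from its index rib). A fingertip beside the rim between two grip ribs, swept round the axis, pushes the collar with it; it is too wide to pinch
- collar (a joint): angle of the wide port's collar in rad, growing counter-clockwise seen from above (loosening). The collar's black index rib is in line with the fixed white rib at 0, 6.28 and 12.57; it starts between 0.7 and 5.0, so the first meeting is at 6.28 and the second at 12.57. It can turn on to 18.85. Light friction of 0.06 N m holds it wherever it is left
- rib (a point): middle of the index rib (about 10 mm long, 5 mm wide, 2.5 mm high, black, lying radially) on top of the wide port's collar, 34 mm from the axis, 88 mm above the table; it turns with the collar
- mark (a point): outer end of the fixed white index rib on the wide port's cap, 20 mm from the axis, 93 mm above the table
- narrow_port: the smaller port, made alike and also fixed: flange 78 mm across, collar 58 mm across its eight grip ribs between 46 and 70 mm above the table, cap top at 75 mm (rib 78 mm). Origin on the axis at the table. To be left alone
- narrow_collar (a joint): angle of the narrow port's collar in rad, growing counter-clockwise; starts at 0.5 and is to stay there
- strip_box: small flat red carton, 59x98x32 mm, loose, stands on the table; origin at the centre of its underside; to be left alone
- vial: small white vial, 22 mm wide, 46 mm tall, loose, stands on the table; origin at the centre of its underside; to be left alone
- tape: roll of tape lying flat, 60 mm wide, 48 mm tall, loose, stands on the table; origin at the centre of its underside; to be left alone
- cup: clear measuring cup with a side handle, 68x92x79 mm, loose, stands on the table; origin at the centre of its underside; to be left alone
- orange_bottle: white bottle with an orange cap, 70 mm wide, 190 mm tall, loose, stands on the table; origin at the centre of its underside; to be left alone

How it is judged:
By the outcome, as a careful person would: the job done as asked, in the order asked, and still so for the second after the job is handed in, with the robot touching nothing.
It also fails if it takes over 58 s, if anything falls off the work surface, if the arm or the gripper's body presses on something with over 40 N, if the wrist force passes 120 N, or if a joint passes its speed limit or range.

### The arm

A 6-joint arm with a two-finger parallel gripper is mounted at the origin on the work surface; the furniture and walls round the work are solid. World frame = base frame: x ahead of the robot, y to its left, z up, the work surface at z = 0. Lengths are in mm, angles in rad, forces in N, time in s.
With the tool pointing down it reaches from about 350 to 975 mm from the base axis. Payload 7.1 kg.
Tool frame: the origin (TCP) lies on the mounting face of the last link; the fingertips stand 182 mm ahead of it and the grasp point (between the pads) lies 163 mm ahead of it (ctrl.tip_reach is the distance from the TCP to the fingertips, in mm); z points along the fingers, y is the direction in which the jaws open and shut (so a half turn about z gives the same grasp; the last joint's range is limited). The gripper opens to 88 mm and grips with 3 to 60 N. Pads are 20 mm wide; open, the fingers measure 115 mm over their backs; the gripper's body (75 mm by 178 mm) begins 61 mm behind the grasp point.
Start: joints at [-1.227, 0.423, 1.63, -0, 1.089, -0.019], TCP at [221.825, -584.294, 404.675] pointing down, gripper open.
Joint ranges: [-3, 3], [-0.9, 2.11], [0.09, 2.58], [-1.31, 4.45], [0.11, 2.69], [-2.54, 2.54]. Speed limits (rad/s): [2.39, 2.39, 3.01, 3.14, 3.14, 3.14].

### API

Orientations are given as a rotation vector (axis times angle).
In Python, from workcell import ctrl gives the robot as it stands.
- The arm moves only by the tool jog_arm, never from a script. Its argument "steps" is a list that holds one entry, the list of rows, each a list of 7 numbers: the shift along the tool's x, y, z in m, then the turn, a rotation vector about the tool's x, y, z in degrees, then the gripper's target within -1 to 1 (shut at 1, half-way at 0, fully open at -1). A call has 1 to 20 rows; each row shifts and turns the commanded pose from where the row before left it, along the tool's axes as they then stand; what a row does not reach is not made up. A row lasts 1/12 s, in which the tool goes at most 41.7 mm and 7.16 degrees, less where a joint would pass 70% of its speed; a pose out of reach is approached as far as the arm can. A call is refused whole if a number of a shift passes 0.0417 or a number of a turn 7.16, either way. A call with a gripper value outside its range is refused whole. The fingers move at their own pace and stop on an object; the grip force is fixed at half the most. Time passes only in rows, so rows that do not move let the fingers close. It gives the time, the measured TCP pose, the force and the opening at its end, in the units of the state.
- ctrl.get_obs(): the state, without advancing time (a new reading comes with each control period).
- ctrl.get_image(name): name is "scene" or "top" or "wrist"; returns the picture (400x640x3 uint8, red, green, blue); there is no depth.
- ctrl.camera_info(name): a dict with "fx", "fy", "cx", "cy" (pixels), "dist" ([k1, k2, p1, p2, k3] as OpenCV has them; the pictures are not rectified), "origin" and "attitude" of the camera in the world; the wrist camera has in their place "T_tool_cam" (4x4, takes a point from camera to tool coordinates, whose origin is the TCP and whose axes are the flange's). Camera axes: x right, y down, z forward; pixel columns grow to the right and rows downward; lengths in mm; the calibration is good to about 2 mm. A picture is of the moment at which its call begins: read the wrist's pose just before it. camera_info takes no time and is no camera call.
- ctrl.close_job(): hands the job in, once; it reports no verdict.
Trained networks look in the newest picture that a camera, given by its name, has taken for a name from the list of things; names that differ only in an ending like _2 or _b are one class to them, and where a whole thing is asked for, a point or a joint stands for the part that bears it (a point fixed in the world has none). Each returns a list of dicts, best first, with "p" (0 to 1); they miss things now and then, are a little off and sometimes report something else, mostly with a low value. They report only what shows in the picture. A call takes as long as a camera call.
- ctrl.look_for(thing, camera): "bbox" ([left, top, right, bottom] in pixels, round what is visible of it).
- ctrl.trace(thing, camera): "pixels" (400x640 bool, what is visible of it) and "bbox" ([left, top, right, bottom] in pixels, round what is visible of it).
- ctrl.landmark_of(thing, camera): "uv" ([column, row] in pixels: a listed point, or the origin of a listed thing).
The state is a dict: "t": time; "qpos": joint angles; "qvel": joint speeds; "joint_torque": joint torques, N m; "ee_pos": TCP position; "orientation": TCP orientation; "ft_force": force on the tool from outside, world axes, zero at the start; "moment": the same for the moment, N m; "width": finger opening in mm.
Only numpy, scipy, OpenCV 4.12 (cv2) and the standard library are available. Lean on these libraries where they do the work, as an engineer would, in place of code of your own. Each camera call takes 0.05 s, during which the arm holds its last target.

## Working session

There is one attempt and no reset: what is moved stays moved. The work goes in short steps, Python scripts to look and compute and a tool call to move; the robot and the scene stay as the last step left them, time stands still between calls to the robot, and variables do not carry over. Pictures are saved under pics/ and viewed, and the job is handed in when it is done.

Besides the shell and the picture viewer there is one more tool, called after ">>>" as name(argument=value, ...) on one line, values as JSON. jog_arm: Moves the arm, as the interface text tells. Its arguments: {"type":"object","properties":{"steps":{"type":"array"}},"required":["steps"]}

```bash
ls; mkdir -p pics
python3 - <<'E'
from workcell import ctrl
import cv2
o=ctrl.get_obs();print(o)
for n in("scene","top"):
    im=ctrl.get_image(n);cv2.imwrite(f"pics/{n}0.png",im[:,:,::-1])
    print(n,ctrl.camera_info(n))
    for th in("wide_port","narrow_port","rib","mark","collar_mid"):
        r=ctrl.landmark_of(th,n);print(th,[(x['uv'],x['p']) for x in r[:2]])
print(ctrl.camera_info("wrist"),ctrl.tip_reach)
E
```

```text
pics
{'t': 0.0, 'qpos': array([-1.22698686e+00,  4.23823710e-01,  1.63064506e+00, -1.93492332e-05,
        1.08860018e+00, -1.90013409e-02]), 'qvel': array([ 0.00231295, -0.0010738 , -0.0001325 , -0.00073023, -0.00120909,
       -0.0011777 ]), 'joint_torque': array([ 2.43309951e-03, -5.44620466e+01, -2.73661602e+01,  6.46405388e-02,
        2.29343941e-02, -1.35127029e-04]), 'ee_pos': array([ 221.7474199 , -584.05921526,  403.92984659]), 'orientation': array([-3.08860980e+00, -5.66532843e-01,  4.01333206e-04]), 'ft_force': array([ 0.2910693 , -0.4734361 ,  0.39380397]), 'moment': array([ 0.02124258, -0.0488292 ,  0.02895847]), 'width': 87.71203733934667}
scene {'fx': 426.0659631989463, 'fy': 426.0659631989463, 'cx': 327.9257877207291, 'cy': 201.3768641804108, 'dist': array([-0.06368303,  0.        ,  0.        ,  0.        ,  0.        ]), 'origin': array([-74.7099646 , 632.74046738, 574.10858821]), 'attitude': array([-0.83262316,  2.33717282, -1.34242612])}
wide_port [([352.6, 178.6], 0.57)]
narrow_port [([274.1, 225.3], 0.91)]
rib [([358.5, 153.5], 0.61)]
mark [([351.0, 152.9], 0.9
[... 391 characters left out ...]
[410.4, 169.7], 0.64)]
narrow_port [([283.5, 169.0], 0.94)]
rib [([426.9, 178.6], 0.87)]
mark [([415.7, 164.7], 0.77)]
collar_mid [([420.3, 160.2], 0.94)]
{'fx': 304.7432355209273, 'fy': 304.7432355209273, 'cx': 317.0193996492661, 'cy': 200.06575325761344, 'dist': array([-0.06033281,  0.        ,  0.        ,  0.        ,  0.        ]), 'T_tool_cam': array([[-1.23785352e-04, -9.68716633e-01, -2.48169436e-01,
         6.89966275e+01],
       [ 9.99999986e-01, -9.23969044e-05, -1.38127129e-04,
        -9.88894310e-02],
       [ 1.10875960e-04, -2.48169449e-01,  9.68716631e-01,
         1.97409443e+01],
       [ 0.00000000e+00,  0.00000000e+00,  0.00000000e+00,
         1.00000000e+00]])} 182.0
```

View pics/top0.png

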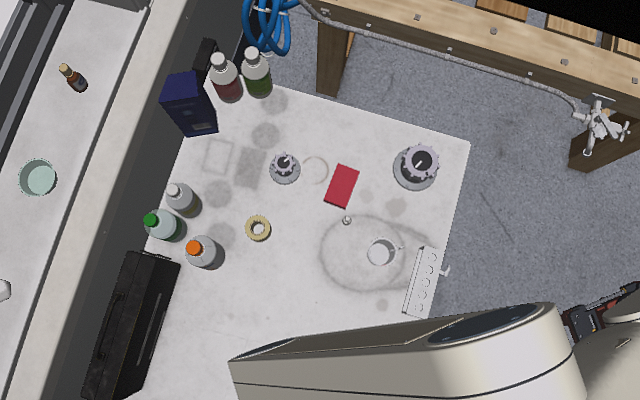

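View pics/scene0.png

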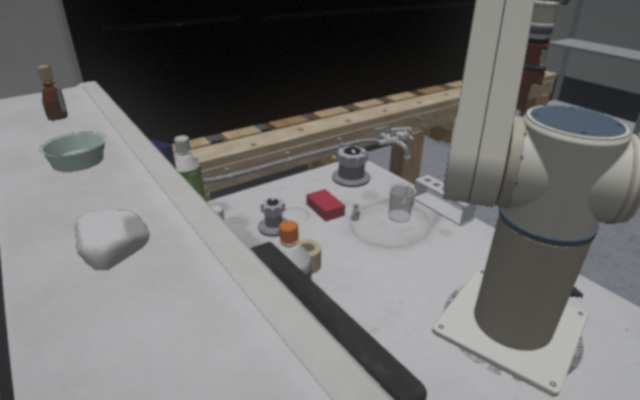

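```bash
cat > h.py <<'E'
import numpy as np,cv2
from scipy.spatial.transform import Rotation as R
def cam(ctrl,n,obs=None):
    c=ctrl.camera_info(n);K=np.array([[c['fx'],0,c['cx']],[0,c['fy'],c['cy']],[0,0,1.]])
    if n=='wrist':
        T=np.eye(4);T[:3,:3]=R.from_rotvec(obs['orientation']).as_matrix();T[:3,3]=obs['ee_pos'];M=T@c['T_tool_cam']
        return K,c['dist'],M[:3,:3],M[:3,3]
    return K,c['dist'],R.from_rotvec(c['attitude']).as_matrix(),np.array(c['origin'])
def toplane(C,uv,z):
    K,d,Rm,o=C
    p=cv2.undistortPoints(np.array(uv,float).reshape(-1,1,2),K,d).reshape(-1,2)
    r=np.c_[p,np.ones(len(p))]@Rm.T
    return o+r*((z-o[2])/r[:,2])[:,None]
def proj(C,P):
    K,d,Rm,o=C
    return cv2.projectPoints((np.array(P,float).reshape(-1,3)-o)@Rm,np.zeros(3),np.zeros(3),K,d)[0].reshape(-1,2)
E
python3 - <<'E'
import cv2
from h import *
from workcell import ctrl
im=cv2.imread('pics/top0.png')
cv2.imwrite('pics/top0z.png',cv2.resize(im[110:230,230:470],None,fx=3.3,fy=3.3,interpolation=cv2.INTER_CUBIC))
C=cam(ctrl,'top')
for n,uv,z in(("collar",[420.3,160.2],71),("rib",[426.9,178.6],88),("mark",[415.7,164.7],93),("port",[410.4,169.7],0),("narrow",[283.5,169],0)): print(n,toplane(C,uv,z))
C=cam(ctrl,'scene')
for n,uv,z in(("collar",[351.7,156.4],71),("rib",[358.5,153.5],88),("mark",[351,152.9],93),("port",[352.6,178.6],0),("narrow",[274.1,225.3],0)): print(n,toplane(C,uv,z))
E
```

```text
collar [[ 566.92855466 -276.03338969   71.        ]]
rib [[ 518.24999683 -287.61411628   88.        ]]
mark [[ 549.63201442 -260.26330062   93.        ]]
port [[ 560.45643778 -265.67671166    0.        ]]
narrow [[551.50283015  54.63125868   0.        ]]
collar [[ 561.39384858 -276.26869658   71.        ]]
rib [[ 536.90649051 -273.64841891   88.        ]]
mark [[ 548.76817438 -254.11541281   93.        ]]
port [[ 557.1479241 -279.7858447    0.       ]]
narrow [[ 5.58493677e+02  4.15274101e+01 -1.13686838e-13]]
```

The top view shows the wide port at about px (418,163), the narrow port at (284,167), the red box at (341,186), the cup at (380,252) and the vial at (347,220). The scene view agrees. Next I'll zoom in.

View pics/top0z.png

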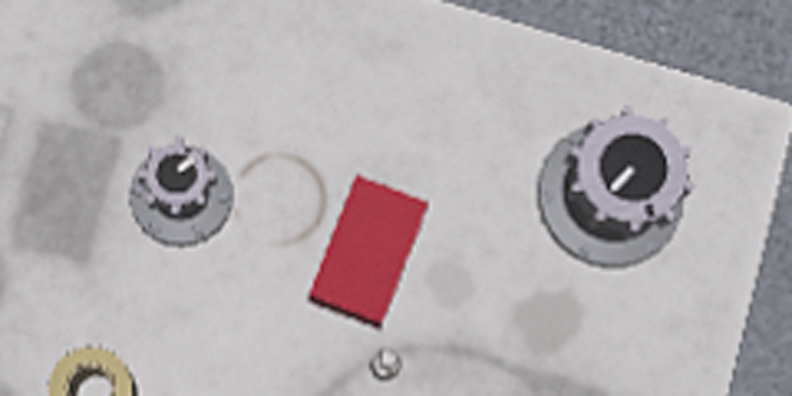

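Run:
```python
from h import *
from workcell import ctrl
C=cam(ctrl,'top')
for n,uv,z in(("cup",[380,250],40),("vial",[347,220],20),("box",[341,186],16),("manif",[[405,308],[415,245],[440,250],[430,318]],40),("rib?",[420,177],88),("capc",[421,159],91),("edge",[[470,140],[440,300]],0),("beam",[[420,60],[540,90]],50)): print(n,toplane(C,uv,z).round())
```

```text
cup [[ 352. -185.   40.]]
vial [[ 424. -106.   20.]]
box [[509. -90.  16.]]
manif [[ 218. -245.   40.]
 [ 366. -268.   40.]
 [ 356. -329.   40.]
 [ 196. -304.   40.]]
rib? [[ 522. -271.   88.]]
capc [[ 564. -273.   91.]]
edge [[ 645. -422.    0.]
 [ 237. -338.    0.]]
beam [[ 838. -284.   50.]
 [ 772. -598.   50.]]
```

```bash
cat >> h.py <<'E'
from scipy.optimize import fsolve
def psi(o):
    x=R.from_rotvec(o['orientation']).as_matrix()[:,0]; return np.degrees(np.arctan2(x[1],x[0]))
def row(p,ps,tp,tps,N):
    """constant row to go from p(xyz),psi deg -> tp,tps in N rows (tool down)"""
    th=np.radians((tps-ps)/N)
    S=sum(np.exp(1j*(np.radians(ps)+k*th)) for k in range(N))
    d=complex(tp[0]-p[0],tp[1]-p[1])/S
    return [round(d.real/1e3,5),round(-d.imag/1e3,5),round((p[2]-tp[2])/1e3/N,5),0,0,round(-np.degrees(th),3)]
def polar(c,r,phi): return [c[0]+r*np.cos(np.radians(phi)),c[1]+r*np.sin(np.radians(phi))]
E
python3 - <<'E'
from h import *
from workcell import ctrl
o=ctrl.get_obs();p=o['ee_pos'];print(psi(o))
t=polar((564,-273),65,130)+[330]
print(t,row(p,psi(o),t,-50,14))
E
```

```text
20.785685171255565
[np.float64(522.218805370375), np.float64(-223.20711119726644), 330] [np.float64(0.01662), np.float64(-0.03168), np.float64(0.00534), 0, 0, np.float64(5.056)]
```

>>> jog_arm(steps=[[[0.0166,-0.0317,0.0053,0,0,5.06,0.66],[0.0166,-0.0317,0.0053,0,0,5.06,0.66],[0.0166,-0.0317,0.0053,0,0,5.06,0.66],[0.0166,-0.0317,0.0053,0,0,5.06,0.66],[0.0166,-0.0317,0.0053,0,0,5.06,0.66],[0.0166,-0.0317,0.0053,0,0,5.06,0.66],[0.0166,-0.0317,0.0053,0,0,5.06,0.66],[0.0166,-0.0317,0.0053,0,0,5.06,0.66],[0.0166,-0.0317,0.0053,0,0,5.06,0.66],[0.0166,-0.0317,0.0053,0,0,5.06,0.66],[0.0166,-0.0317,0.0053,0,0,5.06,0.66],[0.0166,-0.0317,0.0053,0,0,5.06,0.66],[0.0166,-0.0317,0.0053,0,0,5.06,0.66],[0.0166,-0.0317,0.0053,0,0,5.06,0.66],[0,0,0,0,0,0,0.66],[0,0,0,0,0,0,0.66]]])

```text
t: 1.93
ee_pos: [523.3, -222.2, 330.0]
orientation: [2.849, -1.324, -0.0]
ft_force: [-0.6, -0.3, 0.7]
width: 15.1
```

```bash
cat > w.py <<'E'
import sys,cv2
from h import *
from workcell import ctrl
o=ctrl.get_obs();im=ctrl.get_image('wrist');cv2.imwrite(f'pics/{sys.argv[1]}.png',im[:,:,::-1])
print(o['t'],o['ee_pos'].round(1),round(psi(o),2),o['qpos'].round(2),o['ft_force'].round(1),round(o['width'],1))
C=cam(ctrl,'wrist',o)
for th,z in(("collar_mid",71),("rib",88),("mark",93)):
    for x in ctrl.landmark_of(th,'wrist')[:1]: print(th,x['uv'],x['p'],toplane(C,x['uv'],z).round(1))
E
python3 w.py w1
```

```text
1.9333 [ 523.3 -222.2  330. ] -49.86 [-0.42  0.44  1.81 -0.    0.89  2.02] [-0.6 -0.3  0.7] 15.1
collar_mid [324.0, 121.8] 0.85 [[ 564.3 -276.9   71. ]]
rib [368.6, 137.3] 0.88 [[ 533.1 -289.1   88. ]]
mark [323.9, 149.5] 0.86 [[ 552.4 -261.9   93. ]]
```

View pics/w1.png

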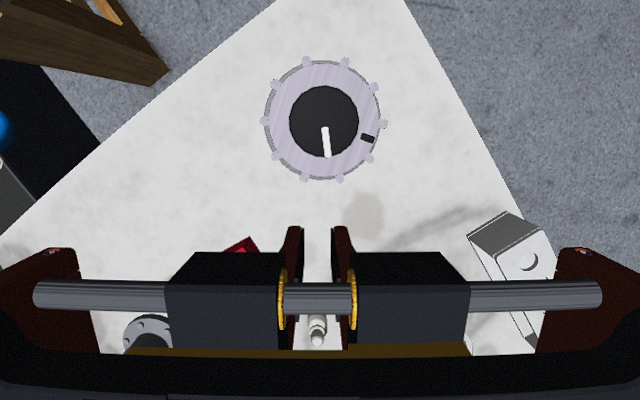

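The wrist view shows the collar at about (322,119), the white rib at (326,142) pointing down and the black rib at (368,138). The fingers are below, open about 15 mm. Next I'll measure the centre and the grip rib angles.

```bash
cat > fit.py <<'E'
import sys
from h import *
from workcell import ctrl
from scipy.optimize import least_squares
def warp(im,C,c,z,s=4,h=65):
    # image: x right = world x, y up = world y
    n=2*h*s+1; g=np.arange(n)
    X,Y=np.meshgrid(c[0]-h+g/s,c[1]+h-g/s)
    uv=proj(C,np.c_[X.ravel(),Y.ravel(),np.full(X.size,z)]).astype(np.float32)
    return cv2.remap(im,uv[:,0].reshape(n,n),uv[:,1].reshape(n,n),cv2.INTER_LINEAR)
def cap(im,C,c0):
    """cap circle fit at z=91, from dark->bright edge along rays"""
    W=cv2.cvtColor(warp(im,C,c0,91,4,65),cv2.COLOR_BGR2GRAY).astype(float)
    c=np.array(c0,float)
    for it in range(4):
        pts=[]
        for a in np.radians(np.arange(0,360,3)):
            r=np.arange(18,32,.1);x=c[0]+r*np.cos(a);y=c[1]+r*np.sin(a)
            v=cv2.remap(W.astype(np.float32),((x-c0[0]+65)*4).astype(np.float32)[None],((c0[1]+65-y)*4).astype(np.float32)[None],cv2.INTER_LINEAR)[0]
            g=np.convolve(v,[1]*5+[0]+[-1]*5,'same')[6:-6]
            k=g.argmax()
            if g[k]>100: pts.append((x[k+6],y[k+6]))
        pts=np.array(pts)
        f=least_squares(lambda q:np.hypot(pts[:,0]-q[0],pts[:,1]-q[1])-q[2],[*c,25],loss='soft_l1',f_scale=.3)
        c=f.x[:2]
    return f.x,len(pts),np.median(abs(f.fun))
def ribs(im,C,c,gray=None):
    """polar sample; returns black rib angle(z88.5,r34) and white rib angle (z94)"""
    out={}
    A=np.arange(0,360,.25)
    def samp(z,rr):
        acc=0
        for r in rr:
            P=np.c_[c[0]+r*np.cos(np.radians(A)),c[1]+r*np.sin(np.radians(A)),np.full(A.size,z)]
            uv=proj(C,P).astype(np.float32)
            acc=acc+cv2.remap(cv2.cvtColor(im,cv2.COLOR_BGR2GRAY),uv[:,0][None],uv[:,1][None],cv2.INTER_LINEAR)[0].astype(float)
        return acc/len(rr)
    def cen(w):
        z=(w*np.exp(1j*np.radians(A))).sum();return np.degrees(np.angle(z))%360
    b=samp(88.5,[31,32,33,34,35,36,37]);w=np.clip(np.median(b)*.55-b,0,None);out['black']=cen(w)
    b=samp(94,[8,10,12,14,16,18,19]);w=np.clip(b-.5*b.max(),0,None);out['white']=cen(w)
    return out
if __name__=='__main__':
    tag=sys.argv[1];im=cv2.imread(f'pics/{tag}.png');o=ctrl.get_obs();C=cam(ctrl,'wrist',o)
    f=cap(im,C,(564,-275));print('cap',f)
    c=f[0][:2];rb=ribs(im,C,c);print(rb,'collar',(rb['black']-rb['white'])%360, 'grip ribs mod36',(rb['black']+18)%36)
    cv2.imwrite(f'pics/{tag}b.png',warp(im,C,c,87))
E
python3 fit.py w1
```

```text
cap (array([ 562.35194147, -277.68327421,   24.45401835]), 117, np.float64(0.05612919679733608))
{'black': np.float64(200.66244131580436), 'white': np.float64(137.4687105372861)} collar 63.193730778518244 grip ribs mod36 2.662441315804358
```

View pics/w1b.png

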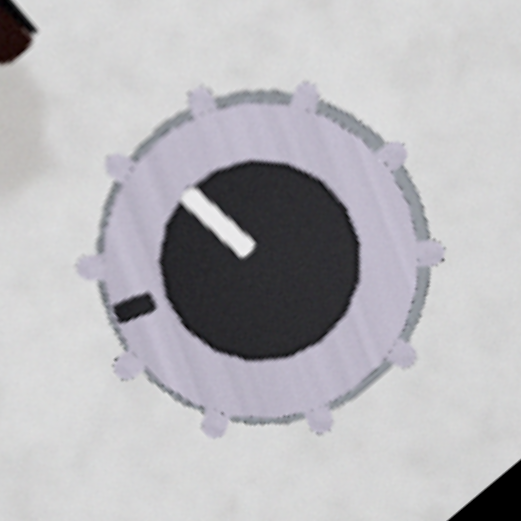

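Run:
```python
from h import *
from workcell import ctrl
o=ctrl.get_obs();p=o['ee_pos']
t=polar((563,-276.5),66,218.7)+[300]
print(t,row(p,psi(o),t,38.7,13))
```

```text
[np.float64(511.49159311567024), np.float64(-317.7660153181565), 300] [np.float64(0.00047), np.float64(0.00805), np.float64(0.00235), 0, 0, np.float64(-6.829)]
```

>>> jog_arm(steps=[[[0.0005,0.008,0.0023,0,0,-6.83,0.66],[0.0005,0.008,0.0023,0,0,-6.83,0.66],[0.0005,0.008,0.0023,0,0,-6.83,0.66],[0.0005,0.008,0.0023,0,0,-6.83,0.66],[0.0005,0.008,0.0023,0,0,-6.83,0.66],[0.0005,0.008,0.0023,0,0,-6.83,0.66],[0.0005,0.008,0.0023,0,0,-6.83,0.66],[0.0005,0.008,0.0023,0,0,-6.83,0.66],[0.0005,0.008,0.0023,0,0,-6.83,0.66],[0.0005,0.008,0.0023,0,0,-6.83,0.66],[0.0005,0.008,0.0023,0,0,-6.83,0.66],[0.0005,0.008,0.0023,0,0,-6.83,0.66],[0.0005,0.008,0.0023,0,0,-6.83,0.66],[0,0,0,0,0,0,0.66],[0,0,0,0,0,0,0.66]]])

```text
t: 3.38
ee_pos: [512.3, -317.3, 300.8]
orientation: [-2.966, -1.035, 0.0]
ft_force: [-0.7, 0.3, 0.5]
width: 15.1
```

```bash
python3 w.py w2; python3 fit.py w2
python3 - <<'E'
from h import *
# unknown c, b(tool frame offset)
print()
E
```

```text
3.3833 [ 512.3 -317.3  300.8] 38.46 [-0.57  0.52  1.75  0.    0.87  0.33] [-0.7  0.3  0.5] 15.1
collar_mid [318.3, 126.2] 0.79 [[ 565. -277.   71.]]
rib [302.3, 177.0] 0.87 [[ 533.8 -288.5   88. ]]
mark [285.6, 128.1] 0.82 [[ 552. -262.   93.]]
cap (array([ 565.29473165, -275.36869864,   24.40011813]), 117, np.float64(0.09998124453776924))
{'black': np.float64(200.9270127132754), 'white': np.float64(137.82207202293563)} collar 63.10494069033976 grip ribs mod36 2.9270127132753885
```

View pics/w2.png

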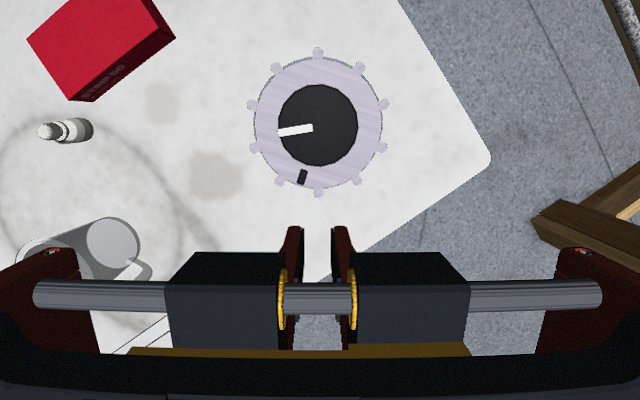

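Run:
```python
from h import *
e=[complex(562.35,-277.68),complex(565.29,-275.37)];ps=np.radians([-49.86,38.46])
A=np.array([[1,np.exp(1j*ps[0])],[1,np.exp(1j*ps[1])]])
c,b=np.linalg.solve(A,np.array(e));print('c',c,'b tool',b)
from workcell import ctrl
o=ctrl.get_obs();p=o['ee_pos'];C=(c.real,c.imag)
d=complex(p[0],p[1])-c;print('r',abs(d),'phi',np.degrees(np.angle(d))%360)
for z,r in((300,66),(245,66),(245,53.5)):
  pass
t=polar(C,68,218.8)+[244];print(row(p,psi(o),t,38.8,5)); print(row(t,38.8,polar(C,53.5,218.8)+[244],38.8,4))
```

```text
c (562.630627237469-275.01125284768784j) b tool (1.8592727723618818-1.9349593709785238j)
r 64.94154827799932 phi 219.7549323133989
[np.float64(-0.00061), np.float64(-0.00022), np.float64(0.01136), 0, 0, np.float64(-0.037)]
[np.float64(0.00362), np.float64(-0.0), 0.0, 0, 0, np.float64(-0.0)]
```

Run:
```python
from h import *
from workcell import ctrl
c=ctrl.camera_info('wrist');K=np.array([[c['fx'],0,c['cx']],[0,c['fy'],c['cy']],[0,0,1.]])
T=c['T_tool_cam'];C=(K,c['dist'],T[:3,:3],T[:3,3])
P=[[10,-7.55,182],[10,7.55,182],[10,-21,182],[10,21,182],[-10,7.55,182],[10,7.55,145]]
print(proj(C,P).round(1))
im=cv2.imread('pics/w2.png');cv2.imwrite('pics/w2f.png',cv2.resize(im[215:275,270:370],None,fx=7,fy=7,interpolation=cv2.INTER_CUBIC))
```

```text
[[303.  229.9]
 [329.8 229.9]
 [279.2 229.9]
 [353.6 229.9]
 [329.4 262.3]
 [333.1 258.3]]
```

View pics/w2f.png

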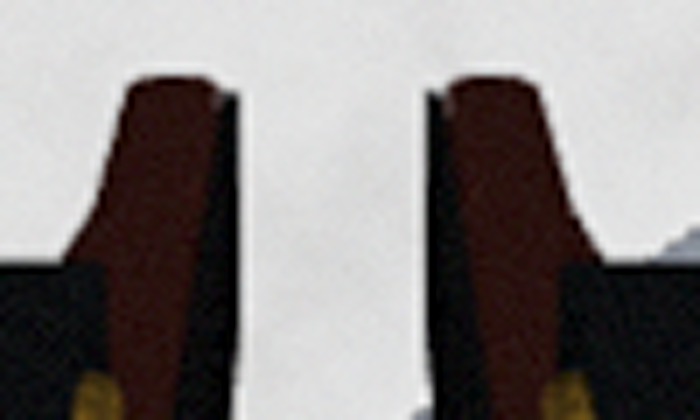

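>>> jog_arm(steps=[[[-0.0005,0,0.0114,0,0,0,0.66],[-0.0005,0,0.0114,0,0,0,0.66],[-0.0005,0,0.0114,0,0,0,0.66],[-0.0005,0,0.0114,0,0,0,0.66],[-0.0005,0,0.0114,0,0,0,0.66],[0.0035,0,0,0,0,0,0.66],[0.003,0,0,0,0,0,0.66],[0,0,0,0,0,0,0.66]]])

```text
t: 4.25
ee_pos: [516.9, -314.0, 243.5]
orientation: [2.964, 1.042, 0.0]
ft_force: [0.6, -0.1, -0.4]
width: 15.0
```

```bash
python3 w.py w3; python3 fit.py w3
```

```text
4.25 [ 516.9 -314.   243.5] 38.76 [-0.57  0.61  1.76  0.    0.77  0.33] [ 0.6 -0.1 -0.4] 15.0
collar_mid [317.6, 140.8] 0.9 [[ 564.2 -276.9   71. ]]
rib [298.3, 212.3] 0.91 [[ 533.8 -289.8   88. ]]
mark [268.4, 148.1] 0.9 [[ 549.7 -261.6   93. ]]
cap (array([ 564.73089461, -276.71005771,   24.4290316 ]), 118, np.float64(0.128360258293851))
{'black': np.float64(200.765362879634), 'white': np.float64(137.71771431077983)} collar 63.047648568854186 grip ribs mod36 2.7653628796340115
```

View pics/w3.png

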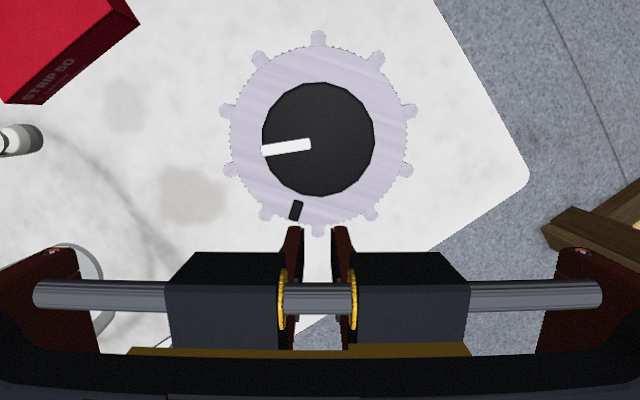

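>>> jog_arm(steps=[[[0.003,0,0,0,0,0,0.66],[0.003,0,0,0,0,0,0.66],[0,0,0,0,0,0,0.66]]])

```text
t: 4.7
ee_pos: [521.5, -310.2, 243.9]
orientation: [2.963, 1.042, 0.001]
ft_force: [0.7, -0.1, 0.5]
width: 14.6
```

```bash
python3 w.py w4; python3 fit.py w4
```

```text
4.7 [ 521.5 -310.2  243.9] 38.75 [-0.56  0.61  1.76  0.    0.77  0.34] [ 0.7 -0.1  0.5] 14.6
collar_mid [317.8, 150.1] 0.61 [[ 565.3 -276.2   71. ]]
rib [294.9, 224.8] 0.79 [[ 532.5 -288.6   88. ]]
mark [274.3, 161.6] 0.89 [[ 551.2 -263.3   93. ]]
cap (array([ 564.54427458, -276.34508964,   24.24578992]), 116, np.float64(0.09998651996676244))
{'black': np.float64(200.82123217563992), 'white': np.float64(137.86926734240512)} collar 62.9519648332348 grip ribs mod36 2.8212321756399206
```

View pics/w4.png

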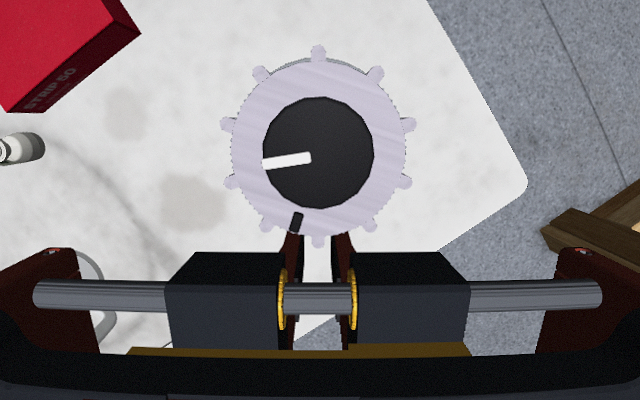

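>>> jog_arm(steps=[[[0.0001,0.0037,0,0,0,-4,0.66],[0.0001,0.0037,0,0,0,-4,0.66],[0.0001,0.0037,0,0,0,-4,0.66],[0.0001,0.0037,0,0,0,-4,0.66],[0.0001,0.0037,0,0,0,-4,0.66],[0.0001,0.0037,0,0,0,-4,0.66],[0.0001,0.0037,0,0,0,-4,0.66],[0.0001,0.0037,0,0,0,-4,0.66],[0.0001,0.0037,0,0,0,-4,0.66],[0.0001,0.0037,0,0,0,-4,0.66],[0,0,0,0,0,0,0.66]]])

```text
t: 5.82
ee_pos: [551.9, -329.9, 243.5]
orientation: [-2.426, -1.996, 0.001]
ft_force: [-1.6, -1.0, 0.1]
width: 14.8
```

```bash
python3 w.py w5; python3 fit.py w5
```

```text
5.8167 [ 551.9 -329.9  243.5] 78.88 [-0.56  0.65  1.67 -0.    0.82 -0.36] [-1.6 -1.   0.1] 14.8
collar_mid [319.5, 151.3] 0.57 [[ 564.8 -277.1   71. ]]
rib [288.5, 216.0] 0.61 [[ 545.  -302.1   88. ]]
mark [279.3, 127.5] 0.6 [[ 550.4 -262.1   93. ]]
cap (array([ 564.9173676 , -275.86549878,   24.32360816]), 117, np.float64(0.1218460812742066))
{'black': np.float64(232.58682444165174), 'white': np.float64(137.54907511385295)} collar 95.03774932779879 grip ribs mod36 34.58682444165174
```

View pics/w5.png

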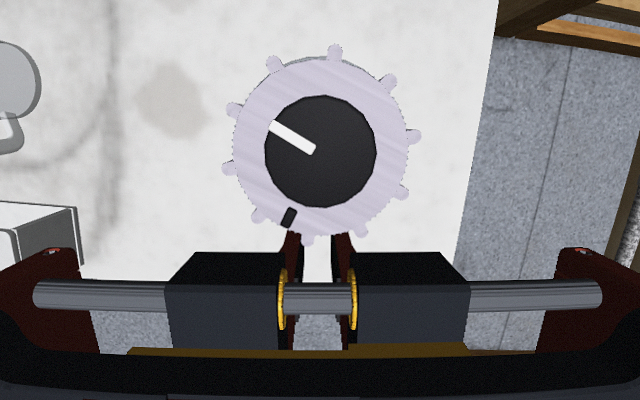

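Both forces and tracking look fine: the collar reads 95°, and the rib sits between the fingers at (308,237). Next is the rest of stroke 1.

>>> jog_arm(steps=[[[0.0004,0.0061,0,0,0,-6,0.66],[0.0004,0.0061,0,0,0,-6,0.66],[0.0004,0.0061,0,0,0,-6,0.66],[0.0003,0.0061,0,0,0,-6,0.66],[0.0003,0.0056,0,0,0,-6,0.66],[0.0003,0.0056,0,0,0,-6,0.66],[0.0003,0.0056,0,0,0,-6,0.66],[0.0003,0.0056,0,0,0,-6,0.66],[0.0003,0.0056,0,0,0,-6,0.66],[0.0003,0.0056,0,0,0,-6,0.66],[0,0,0,0,0,0,0.66]]])

```text
t: 6.93
ee_pos: [605.0, -311.7, 243.6]
orientation: [1.102, 2.941, -0.0]
ft_force: [0.5, -1.3, -0.1]
width: 14.7
```

```bash
cat >> fit.py <<'E'
    p=o['ee_pos'];d=complex(*(c-p[:2]))*np.exp(-1j*np.radians(psi(o)))
    print('centre in tool (raw) x %.1f y %.1f'%(d.real,-d.imag),'phi',psi(o)%360+180,'nearest grip ribs',[round((rb['black']+18+36*k)%360,1) for k in range(10)])
E
python3 w.py w6; python3 fit.py w6
```

```text
6.9333 [ 605.  -311.7  243.6] 138.91 [-0.49  0.7   1.58  0.    0.87 -1.35] [ 0.5 -1.3 -0.1] 14.7
collar_mid [315.7, 149.6] 0.63 [[ 565.3 -275.9   71. ]]
rib [286.0, 219.1] 0.89 [[ 579.3 -306.6   88. ]]
mark [313.5, 103.1] 0.57 [[ 548.9 -262.7   93. ]]
cap (array([ 564.13941612, -276.20155942,   24.30260082]), 116, np.float64(0.10007499475045378))
{'black': np.float64(295.9703956452228), 'white': np.float64(137.28656084584821)} collar 158.6838347993746 grip ribs mod36 25.970395645222823
centre in tool (raw) x 53.9 y 0.3 phi 318.5543313734786 nearest grip ribs [np.float64(314.0), np.float64(350.0), np.float64(26.0), np.float64(62.0), np.float64(98.0), np.float64(134.0), np.float64(170.0), np.float64(206.0), np.float64(242.0), np.float64(278.0)]
```

>>> jog_arm(steps=[[[0.0003,0.0056,0,0,0,-6,0.66],[0.0003,0.0056,0,0,0,-6,0.66],[0.0003,0.0056,0,0,0,-6,0.66],[0.0003,0.0056,0,0,0,-6,0.66],[0.0003,0.0056,0,0,0,-6,0.66],[0.0003,0.0056,0,0,0,-6,0.66],[0.0003,0.0056,0,0,0,-6,0.66],[0.0003,0.0056,0,0,0,-6,0.66],[0.0003,0.0056,0,0,0,-6,0.66],[0.0003,0.0056,0,0,0,-6,0.66],[0,0,0,0,0,0,0.66],[-0.005,0,0,0,0,0,0.66],[-0.006,0,0,0,0,0,0.66],[-0.006,0,0,0,0,0,0.66],[0,0,0,0,0,0,0.66]]])

```text
t: 8.38
ee_pos: [632.4, -253.9, 243.7]
orientation: [-0.509, 3.099, -0.001]
ft_force: [0.5, -0.7, 0.2]
width: 14.7
```

```bash
python3 w.py w7; python3 fit.py w7
```

```text
8.3833 [ 632.4 -253.9  243.7] -161.34 [-0.4   0.7   1.58  0.    0.87 -2.3 ] [ 0.5 -0.7  0.2] 14.7
collar_mid [316.5, 111.4] 0.92 [[ 565.3 -276.7   71. ]]
rib [289.5, 179.9] 0.65 [[ 598.1 -278.5   88. ]]
mark [358.7, 82.6] 0.6 [[ 549.6 -263.8   93. ]]
cap (array([ 563.31476911, -276.53077064,   24.28095638]), 117, np.float64(0.08166384645731384))
{'black': np.float64(355.52070017492844), 'white': np.float64(137.66632749706568)} collar 217.85437267786276 grip ribs mod36 13.520700174928436
centre in tool (raw) x 71.3 y 0.4 phi 378.70479548137286 nearest grip ribs [np.float64(13.5), np.float64(49.5), np.float64(85.5), np.float64(121.5), np.float64(157.5), np.float64(193.5), np.float64(229.5), np.float64(265.5), np.float64(301.5), np.float64(337.5)]
```

View pics/w7.png

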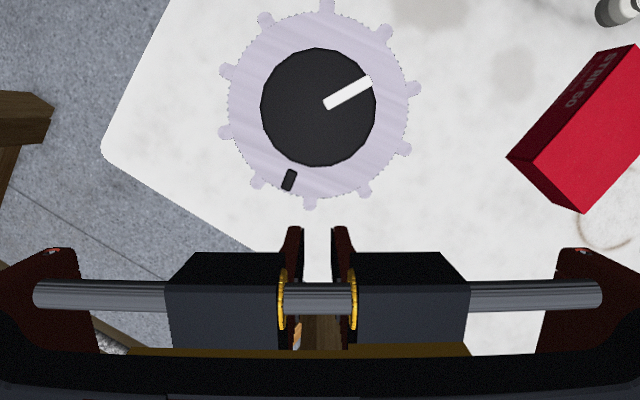

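The wide collar's ribs are in view, with the black rib at (289,180). The collar reads 217.9° and the fingers are clear. Now I'll orbit back.

>>> jog_arm(steps=[[[0.0005,-0.0085,0,0,0,6.95,0.66],[0.0005,-0.0085,0,0,0,6.95,0.66],[0.0005,-0.0085,0,0,0,6.95,0.66],[0.0005,-0.0085,0,0,0,6.95,0.66],[0.0005,-0.0085,0,0,0,6.95,0.66],[0.0005,-0.0085,0,0,0,6.95,0.66],[0.0005,-0.0085,0,0,0,6.95,0.66],[0.0005,-0.0085,0,0,0,6.95,0.66],[0.0005,-0.0085,0,0,0,6.95,0.66],[0.0005,-0.0085,0,0,0,6.95,0.66],[0.0005,-0.0085,0,0,0,6.95,0.66],[0.0005,-0.0085,0,0,0,6.95,0.66],[0.0005,-0.0085,0,0,0,6.95,0.66],[0.0005,-0.0085,0,0,0,6.95,0.66],[0.0005,-0.0085,0,0,0,6.95,0.66],[0.0005,-0.0085,0,0,0,6.95,0.66],[0.0005,-0.0085,0,0,0,6.95,0.66],[0.0005,-0.0085,0,0,0,6.95,0.66],[0.0005,-0.0085,0,0,0,6.95,0.66],[0.0005,-0.0085,0,0,0,6.95,0.66]]])

```text
t: 10.25
ee_pos: [528.6, -337.6, 243.6]
orientation: [-2.73, -1.555, 0.0]
ft_force: [0.0, -0.3, -0.1]
width: 15.0
```

>>> jog_arm(steps=[[[0.0005,-0.0085,0,0,0,6.95,0.66],[0.0005,-0.0085,0,0,0,6.95,0.66],[0.0005,-0.0085,0,0,0,6.95,0.66],[0.0005,-0.0085,0,0,0,6.95,0.66],[0.0005,-0.0085,0,0,0,6.95,0.66],[0.0005,-0.0085,0,0,0,6.95,0.66],[0.0005,-0.0085,0,0,0,6.95,0.66],[0.0005,-0.0085,0,0,0,6.95,0.66],[0.0005,-0.0085,0,0,0,6.95,0.66],[0.0005,-0.0085,0,0,0,6.95,0.66],[0.0005,-0.0085,0,0,0,6.95,0.66],[0.0005,-0.0085,0,0,0,6.95,0.66],[0.0005,-0.0085,0,0,0,6.95,0.66],[0.0005,-0.0085,0,0,0,6.95,0.66],[0.0005,-0.0085,0,0,0,6.95,0.66],[0.0005,-0.0085,0,0,0,6.95,0.66],[0.0005,-0.0085,0,0,0,6.95,0.66],[0,0,0,0,0,0,0.66]]])

```text
t: 11.75
ee_pos: [528.5, -216.5, 243.8]
orientation: [-2.739, 1.538, -0.002]
ft_force: [-0.3, 0.1, -0.5]
width: 15.2
```

```bash
python3 w.py w8; python3 fit.py w8
```

```text
11.75 [ 528.5 -216.5  243.8] -58.65 [-0.41  0.57  1.84  0.    0.73  2.18] [-0.3  0.1 -0.5] 15.2
collar_mid [318.4, 117.9] 0.77 [[ 565.7 -275.6   71. ]]
mark [333.6, 161.9] 0.91 [[ 550.4 -263.    93. ]]
cap (array([ 563.86184275, -276.75066857,   24.26796572]), 117, np.float64(0.07235266174740218))
{'black': np.float64(355.87763652743666), 'white': np.float64(137.9931098678939)} collar 217.88452665954276 grip ribs mod36 13.877636527436664
centre in tool (raw) x 69.9 y 0.2 phi 481.7476210031907 nearest grip ribs [np.float64(13.9), np.float64(49.9), np.float64(85.9), np.float64(121.9), np.float64(157.9), np.float64(193.9), np.float64(229.9), np.float64(265.9), np.float64(301.9), np.float64(337.9)]
```

View pics/w8.png

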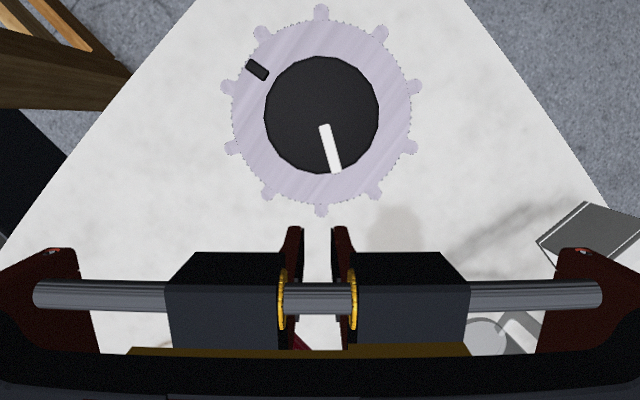

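Aligned with the rib at (320,209). Next I'll move in and run stroke 2.

>>> jog_arm(steps=[[[0.005,0,0,0,0,0,0.66],[0.006,0,0,0,0,0,0.66],[0.0048,0,0,0,0,0,0.66],[0,0,0,0,0,0,0.66],[0.0001,0.0028,0,0,0,-3,0.66],[0.0001,0.0028,0,0,0,-3,0.66],[0.0003,0.0056,0,0,0,-6,0.66],[0.0003,0.0056,0,0,0,-6,0.66],[0.0003,0.0056,0,0,0,-6,0.66],[0.0003,0.0056,0,0,0,-6,0.66],[0.0003,0.0056,0,0,0,-6,0.66],[0.0003,0.0056,0,0,0,-6,0.66],[0.0003,0.0056,0,0,0,-6,0.66],[0.0003,0.0056,0,0,0,-6,0.66],[0.0003,0.0056,0,0,0,-6,0.66],[0.0003,0.0056,0,0,0,-6,0.66],[0.0003,0.0056,0,0,0,-6,0.66],[0.0003,0.0056,0,0,0,-6,0.66]]])

```text
t: 13.45
ee_pos: [513.1, -294.2, 243.4]
orientation: [-3.093, -0.542, 0.002]
ft_force: [-2.1, 1.1, 1.1]
width: 14.8
```

```bash
python3 w.py w9; python3 fit.py w9
```

```text
13.45 [ 513.1 -294.2  243.4] 19.89 [-0.54  0.6   1.79  0.    0.75  0.68] [-2.1  1.1  1.1] 14.8
collar_mid [320.5, 149.0] 0.61 [[ 566.1 -276.4   71. ]]
rib [261.6, 99.9] 0.65 [[ 578.5 -245.    88. ]]
mark [67.2, 228.9] 0.69 [[ 492.4 -174.8   93. ]]
cap (array([ 566.09304818, -276.90099888,   24.32518229]), 117, np.float64(0.12393007470764772))
{'black': np.float64(65.61897246058567), 'white': np.float64(137.3749786200571)} collar 288.24399384052856 grip ribs mod36 11.618972460585667
centre in tool (raw) x 55.3 y 1.1 phi 199.38084006522706 nearest grip ribs [np.float64(83.6), np.float64(119.6), np.float64(155.6), np.float64(191.6), np.float64(227.6), np.float64(263.6), np.float64(299.6), np.float64(335.6), np.float64(11.6), np.float64(47.6)]
```

>>> jog_arm(steps=[[[0.0005,0.006,0,0,0,-6,0.66],[0.0005,0.006,0,0,0,-6,0.66],[0.0003,0.0056,0,0,0,-6,0.66],[0.0003,0.0056,0,0,0,-6,0.66],[0.0003,0.0056,0,0,0,-6,0.66],[0.0003,0.0056,0,0,0,-6,0.66],[0.0003,0.0056,0,0,0,-6,0.66],[0.0003,0.0056,0,0,0,-6,0.66],[0.0003,0.0056,0,0,0,-6,0.66],[0.0003,0.0056,0,0,0,-6,0.66],[0.0003,0.0056,0,0,0,-6,0.66],[0.0003,0.0056,0,0,0,-6,0.66],[0.0003,0.0056,0,0,0,-6,0.66],[0.0003,0.0056,0,0,0,-6,0.66],[0.0003,0.0056,0,0,0,-6,0.66]]])

```text
t: 14.9
ee_pos: [582.7, -326.8, 243.3]
orientation: [-1.808, -2.568, 0.0]
ft_force: [-1.1, 1.1, 0.7]
width: 15.0
```

```bash
python3 w.py w10; python3 fit.py w10
```

```text
14.9 [ 582.7 -326.8  243.3] 109.72 [-0.53  0.68  1.61 -0.    0.85 -0.87] [-1.1  1.1  0.7] 15.0
rib [255.6, 104.6] 0.79 [[ 533.9 -264.3   88. ]]
mark [290.2, 113.5] 0.68 [[ 549.5 -262.9   93. ]]
cap (array([ 565.5600118 , -276.26763606,   24.32387102]), 117, np.float64(0.12355287327718045))
{'black': np.float64(159.11961350210152), 'white': np.float64(137.34698076874295)} collar 21.772632733358563 grip ribs mod36 33.119613502101515
centre in tool (raw) x 53.5 y 0.5 phi 289.3337223135356 nearest grip ribs [np.float64(177.1), np.float64(213.1), np.float64(249.1), np.float64(285.1), np.float64(321.1), np.float64(357.1), np.float64(33.1), np.float64(69.1), np.float64(105.1), np.float64(141.1)]
```

>>> jog_arm(steps=[[[0.0003,0.0056,0,0,0,-6,0.66],[0.0003,0.0056,0,0,0,-6,0.66],[0.0003,0.0056,0,0,0,-6,0.66],[0.0003,0.0056,0,0,0,-6,0.66],[0.0003,0.0056,0,0,0,-6,0.66],[0.0003,0.0056,0,0,0,-6,0.66],[0.0003,0.0056,0,0,0,-6,0.66],[0.0003,0.0056,0,0,0,-6,0.66],[0.0003,0.0056,0,0,0,-6,0.66],[0.0003,0.0056,0,0,0,-6,0.66],[0.0003,0.0056,0,0,0,-6,0.66],[0.0003,0.0056,0,0,0,-6,0.66],[0.0003,0.0056,0,0,0,-6,0.66],[0.0003,0.0056,0,0,0,-6,0.66],[0.0003,0.0056,0,0,0,-6,0.66],[0.0002,0.0037,0,0,0,-4,0.66],[0,0,0,0,0,0,0.66],[-0.006,0,0,0,0,0,0.66],[-0.006,0,0,0,0,0,0.66],[-0.005,0,0,0,0,0,0.66]]])

```text
t: 16.77
ee_pos: [630.1, -248.4, 243.6]
orientation: [-0.638, 3.076, -0.0]
ft_force: [0.4, -0.9, -0.4]
width: 15.1
```

```bash
python3 w.py w11; python3 fit.py w11
```

```text
16.7667 [ 630.1 -248.4  243.6] -156.57 [-0.39  0.69  1.59  0.    0.86 -2.37] [ 0.4 -0.9 -0.4] 15.1
collar_mid [317.9, 108.6] 0.56 [[ 563.5 -276.7   71. ]]
rib [260.0, 52.1] 0.65 [[ 552.7 -307.7   88. ]]
mark [361.5, 88.0] 0.72 [[ 549.8 -263.3   93. ]]
cap (array([ 564.43293186, -276.3929744 ,   24.28806083]), 118, np.float64(0.09178295968126626))
{'black': np.float64(250.39826580480684), 'white': np.float64(137.7736403558098)} collar 112.62462544899705 grip ribs mod36 16.39826580480684
centre in tool (raw) x 70.9 y 0.3 phi 383.5556220314577 nearest grip ribs [np.float64(268.4), np.float64(304.4), np.float64(340.4), np.float64(16.4), np.float64(52.4), np.float64(88.4), np.float64(124.4), np.float64(160.4), np.float64(196.4), np.float64(232.4)]
```

>>> jog_arm(steps=[[[0.0005,-0.0086,0,0,0,7,0.66],[0.0005,-0.0086,0,0,0,7,0.66],[0.0005,-0.0086,0,0,0,7,0.66],[0.0005,-0.0086,0,0,0,7,0.66],[0.0005,-0.0086,0,0,0,7,0.66],[0.0005,-0.0086,0,0,0,7,0.66],[0.0005,-0.0086,0,0,0,7,0.66],[0.0005,-0.0086,0,0,0,7,0.66],[0.0005,-0.0086,0,0,0,7,0.66],[0.0005,-0.0086,0,0,0,7,0.66],[0.0005,-0.0086,0,0,0,7,0.66],[0.0005,-0.0086,0,0,0,7,0.66],[0.0005,-0.0086,0,0,0,7,0.66],[0.0005,-0.0086,0,0,0,7,0.66],[0.0005,-0.0086,0,0,0,7,0.66],[0.0005,-0.0086,0,0,0,7,0.66],[0.0005,-0.0086,0,0,0,7,0.66],[0.0005,-0.0086,0,0,0,7,0.66],[0.0005,-0.0086,0,0,0,7,0.66],[0.0005,-0.0086,0,0,0,7,0.66]]])

```text
t: 18.63
ee_pos: [532.9, -340.3, 243.5]
orientation: [-2.676, -1.645, 0.0]
ft_force: [-0.4, -0.3, -0.1]
width: 15.1
```

>>> jog_arm(steps=[[[0.0005,-0.0086,0,0,0,7,0.66],[0.0005,-0.0086,0,0,0,7,0.66],[0.0005,-0.0086,0,0,0,7,0.66],[0.0005,-0.0086,0,0,0,7,0.66],[0.0005,-0.0086,0,0,0,7,0.66],[0.0005,-0.0086,0,0,0,7,0.66],[0.0005,-0.0086,0,0,0,7,0.66],[0.0005,-0.0086,0,0,0,7,0.66],[0.0005,-0.0086,0,0,0,7,0.66],[0.0005,-0.0086,0,0,0,7,0.66],[0.0005,-0.0086,0,0,0,7,0.66],[0.0005,-0.0086,0,0,0,7,0.66],[0.0005,-0.0086,0,0,0,7,0.66],[0.0005,-0.0086,0,0,0,7,0.66],[0.0005,-0.0086,0,0,0,7,0.66],[0.0005,-0.0086,0,0,0,7,0.66],[0.0005,-0.0086,0,0,0,7,0.66],[0,0,0,0,0,0,0.66]]])

```text
t: 20.13
ee_pos: [525.4, -218.3, 243.7]
orientation: [-2.778, 1.466, -0.001]
ft_force: [0.1, 0.3, -1.1]
width: 14.8
```

```bash
python3 w.py w12; python3 fit.py w12
```

```text
20.1333 [ 525.4 -218.3  243.7] -55.66 [-0.41  0.57  1.84  0.    0.72  2.13] [ 0.1  0.3 -1.1] 14.8
rib [389.3, 69.7] 0.79 [[ 552.1 -308.6   88. ]]
mark [334.3, 161.4] 0.62 [[ 549.5 -264.1   93. ]]
cap (array([ 563.97383015, -276.7881075 ,   24.27973201]), 117, np.float64(0.08115816971027812))
{'black': np.float64(250.55715240219396), 'white': np.float64(138.0866136005905)} collar 112.47053880160345 grip ribs mod36 16.557152402193992
centre in tool (raw) x 70.1 y 0.2 phi 484.7472569038282 nearest grip ribs [np.float64(268.6), np.float64(304.6), np.float64(340.6), np.float64(16.6), np.float64(52.6), np.float64(88.6), np.float64(124.6), np.float64(160.6), np.float64(196.6), np.float64(232.6)]
```

View pics/w12.png

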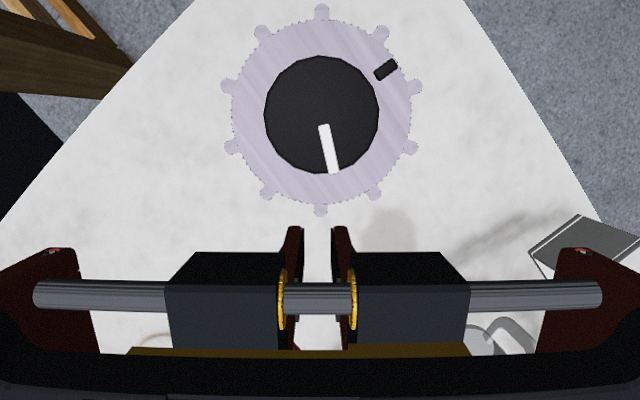

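Aligned with the rib at (320,209) and the black rib at (387,70). Stroke 3.

>>> jog_arm(steps=[[[0.005,0,0,0,0,0,0.66],[0.006,0,0,0,0,0,0.66],[0.005,0,0,0,0,0,0.66],[0,0,0,0,0,0,0.66],[0.0001,0.0028,0,0,0,-3,0.66],[0.0001,0.0028,0,0,0,-3,0.66],[0.0003,0.0056,0,0,0,-6,0.66],[0.0003,0.0056,0,0,0,-6,0.66],[0.0003,0.0056,0,0,0,-6,0.66],[0.0003,0.0056,0,0,0,-6,0.66],[0.0003,0.0056,0,0,0,-6,0.66],[0.0003,0.0056,0,0,0,-6,0.66],[0.0003,0.0056,0,0,0,-6,0.66],[0.0003,0.0056,0,0,0,-6,0.66],[0.0003,0.0056,0,0,0,-6,0.66],[0.0003,0.0056,0,0,0,-6,0.66],[0.0005,0.006,0,0,0,-6,0.66],[0.0005,0.006,0,0,0,-6,0.66]]])

```text
t: 21.83
ee_pos: [514.6, -297.6, 243.3]
orientation: [-3.077, -0.623, 0.003]
ft_force: [-3.5, 1.4, 2.4]
width: 15.2
```

>>> jog_arm(steps=[[[0.0003,0.0056,0,0,0,-6,0.66],[0.0003,0.0056,0,0,0,-6,0.66],[0.0003,0.0056,0,0,0,-6,0.66],[0.0003,0.0056,0,0,0,-6,0.66],[0.0003,0.0056,0,0,0,-6,0.66],[0.0003,0.0056,0,0,0,-6,0.66],[0.0003,0.0056,0,0,0,-6,0.66],[0.0003,0.0056,0,0,0,-6,0.66],[0.0003,0.0056,0,0,0,-6,0.66],[0.0003,0.0056,0,0,0,-6,0.66],[0.0003,0.0056,0,0,0,-6,0.66],[0.0003,0.0056,0,0,0,-6,0.66],[0.0003,0.0056,0,0,0,-6,0.66],[0.0003,0.0056,0,0,0,-6,0.66]]])

```text
t: 23.0
ee_pos: [579.8, -328.4, 243.3]
orientation: [-1.87, -2.522, 0.001]
ft_force: [-2.1, -0.4, 1.0]
width: 15.2
```

```bash
python3 w.py w13; python3 fit.py w13
```

```text
23.0 [ 579.8 -328.4  243.3] 106.88 [-0.53  0.68  1.61 -0.    0.85 -0.83] [-2.1 -0.4  1. ] 15.2
collar_mid [315.4, 151.0] 0.84 [[ 564.7 -276.7   71. ]]
rib [385.7, 113.5] 0.6 [[ 588.7 -250.9   88. ]]
mark [289.5, 113.4] 0.76 [[ 549.5 -263.    93. ]]
cap (array([ 565.65024741, -275.89653625,   24.3168734 ]), 117, np.float64(0.11594140794395713))
{'black': np.float64(46.65123860580811), 'white': np.float64(137.26679602259955)} collar 269.38444258320857 grip ribs mod36 28.651238605808118
centre in tool (raw) x 54.3 y 1.0 phi 286.4044640889048 nearest grip ribs [np.float64(64.7), np.float64(100.7), np.float64(136.7), np.float64(172.7), np.float64(208.7), np.float64(244.7), np.float64(280.7), np.float64(316.7), np.float64(352.7), np.float64(28.7)]
```

>>> jog_arm(steps=[[[0.0004,0.006,0,0,0,-6,0.66],[0.0004,0.006,0,0,0,-6,0.66],[0.0003,0.0056,0,0,0,-6,0.66],[0.0003,0.0056,0,0,0,-6,0.66],[0.0003,0.0056,0,0,0,-6,0.66],[0.0003,0.0056,0,0,0,-6,0.66],[0.0003,0.0056,0,0,0,-6,0.66],[0.0003,0.0056,0,0,0,-6,0.66],[0.0003,0.0056,0,0,0,-6,0.66],[0.0003,0.0056,0,0,0,-6,0.66],[0.0003,0.0056,0,0,0,-6,0.66],[0.0003,0.0056,0,0,0,-6,0.66],[0,0,0,0,0,0,0.66],[0,0,0,0,0,0,0.66]]])

```text
t: 24.37
ee_pos: [619.0, -277.7, 243.7]
orientation: [0.046, 3.141, -0.0]
ft_force: [1.3, 0.1, 0.4]
width: 14.9
```

```bash
python3 w.py w14; python3 fit.py w14
```

```text
24.3667 [ 619.  -277.7  243.7] 178.32 [-0.44  0.69  1.58  0.    0.86 -1.98] [1.3 0.1 0.4] 14.9
collar_mid [315.1, 146.8] 0.78 [[ 564.9 -276.3   71. ]]
rib [388.4, 112.2] 0.79 [[ 549.5 -244.1   88. ]]
mark [344.0, 112.4] 0.88 [[ 549.3 -263.7   93. ]]
cap (array([ 564.53679758, -276.69537653,   24.28244418]), 116, np.float64(0.08408933266806784))
{'black': np.float64(117.8684250225138), 'white': np.float64(137.5449373716381)} collar 340.3234876508757 grip ribs mod36 27.868425022513804
centre in tool (raw) x 54.3 y -0.2 phi 358.4309831426299 nearest grip ribs [np.float64(135.9), np.float64(171.9), np.float64(207.9), np.float64(243.9), np.float64(279.9), np.float64(315.9), np.float64(351.9), np.float64(27.9), np.float64(63.9), np.float64(99.9)]
```

View pics/w14b.png

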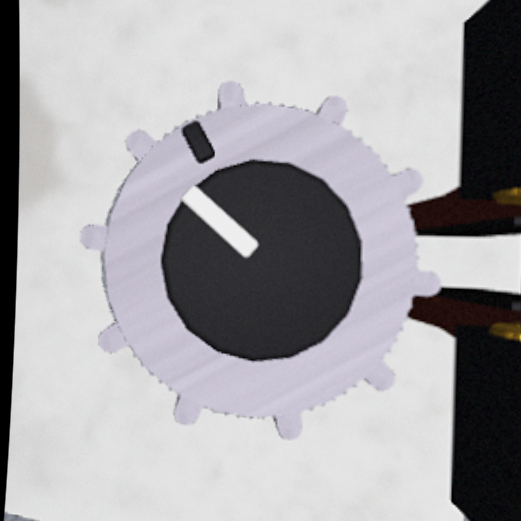

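The bird's-eye view shows the black rib at (198,141), about 20° clockwise of the white rib. I'll approach slowly.

>>> jog_arm(steps=[[[0.0001,0.0037,0,0,0,-4,0.66],[0.0001,0.0037,0,0,0,-4,0.66],[0.0001,0.0037,0,0,0,-4,0.66],[0.0001,0.0028,0,0,0,-3,0.66],[0,0.0019,0,0,0,-2,0.66],[0,0,0,0,0,0,0.66],[0,0,0,0,0,0,0.66]]])

```text
t: 25.15
ee_pos: [617.1, -262.2, 243.6]
orientation: [-0.422, 3.113, 0.0]
ft_force: [0.7, 0.2, -0.1]
width: 15.2
```

```bash
python3 w.py w15; python3 fit.py w15
```

```text
25.15 [ 617.1 -262.2  243.6] -164.55 [-0.42  0.68  1.6   0.    0.85 -2.26] [ 0.7  0.2 -0.1] 15.2
collar_mid [317.7, 146.2] 0.63 [[ 564.6 -276.1   71. ]]
rib [389.9, 113.8] 0.92 [[ 541.5 -250.1   88. ]]
mark [355.6, 124.2] 0.79 [[ 549.9 -263.7   93. ]]
cap (array([ 564.76140078, -276.41720236,   24.31124801]), 119, np.float64(0.10664504557250964))
{'black': np.float64(133.13249125468116), 'white': np.float64(137.4436427594368)} collar 355.6888484952443 grip ribs mod36 7.132491254681156
centre in tool (raw) x 54.3 y 0.3 phi 375.52072198986104 nearest grip ribs [np.float64(151.1), np.float64(187.1), np.float64(223.1), np.float64(259.1), np.float64(295.1), np.float64(331.1), np.float64(7.1), np.float64(43.1), np.float64(79.1), np.float64(115.1)]
```

>>> jog_arm(steps=[[[0,0.0019,0,0,0,-2,0.66],[0,0.0014,0,0,0,-1.5,0.66],[0,0,0,0,0,0,0.66],[0,0,0,0,0,0,0.66]]])

```text
t: 25.68
ee_pos: [616.2, -258.9, 243.6]
orientation: [-0.52, 3.098, -0.0]
ft_force: [1.0, -1.4, 0.7]
width: 15.0
```

```bash
python3 w.py w16; python3 fit.py w16
```

```text
25.6833 [ 616.2 -258.9  243.6] -160.96 [-0.42  0.68  1.61 -0.    0.85 -2.32] [ 1.  -1.4  0.7] 15.0
collar_mid [316.3, 148.0] 0.94 [[ 565.7 -276.5   71. ]]
rib [388.1, 114.1] 0.76 [[ 540.4 -252.4   88. ]]
mark [358.6, 128.4] 0.78 [[ 550.5 -262.9   93. ]]
cap (array([ 564.75338149, -276.38277866,   24.30446971]), 119, np.float64(0.10395624205916221))
{'black': np.float64(136.36958616901444), 'white': np.float64(137.33409267380762)} collar 359.0354934952068 grip ribs mod36 10.36958616901444
centre in tool (raw) x 54.4 y 0.2 phi 379.06055699915447 nearest grip ribs [np.float64(154.4), np.float64(190.4), np.float64(226.4), np.float64(262.4), np.float64(298.4), np.float64(334.4), np.float64(10.4), np.float64(46.4), np.float64(82.4), np.float64(118.4)]
```

View pics/w16b.png

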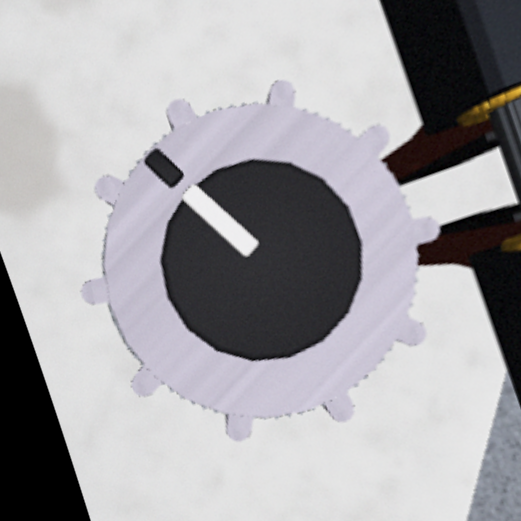

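>>> jog_arm(steps=[[[0,0.0009,0,0,0,-1,0.66],[0,0,0,0,0,0,0.66],[0,-0.0018,0,0,0,1,0.66],[0,0,0,0,0,0,0.66],[-0.005,0,0,0,0,0,0.66],[-0.006,0,0,0,0,0,0.66],[-0.006,0,0,0,0,0,0.66],[0,0,0,0,0,0,0.66]]])

```text
t: 26.55
ee_pos: [633.9, -253.6, 243.7]
orientation: [-0.522, 3.097, -0.001]
ft_force: [-0.7, -0.5, 0.1]
width: 15.6
```

```bash
python3 w.py w17; python3 fit.py w17
```

```text
26.55 [ 633.9 -253.6  243.7] -160.87 [-0.4   0.7   1.57  0.    0.87 -2.3 ] [-0.7 -0.5  0.1] 15.6
collar_mid [319.4, 111.0] 0.81 [[ 566.3 -275.8   71. ]]
rib [391.8, 66.7] 0.94 [[ 539.8 -253.    88. ]]
mark [363.5, 79.7] 0.67 [[ 549.5 -262.8   93. ]]
cap (array([ 563.32557248, -276.61060544,   24.31119558]), 119, np.float64(0.10993950163361532))
{'black': np.float64(137.47700064697577), 'white': np.float64(137.60522387904584)} collar 359.87177676792993 grip ribs mod36 11.477000646975767
centre in tool (raw) x 72.8 y 1.3 phi 379.09736585265205 nearest grip ribs [np.float64(155.5), np.float64(191.5), np.float64(227.5), np.float64(263.5), np.float64(299.5), np.float64(335.5), np.float64(11.5), np.float64(47.5), np.float64(83.5), np.float64(119.5)]
```

View pics/w17b.png

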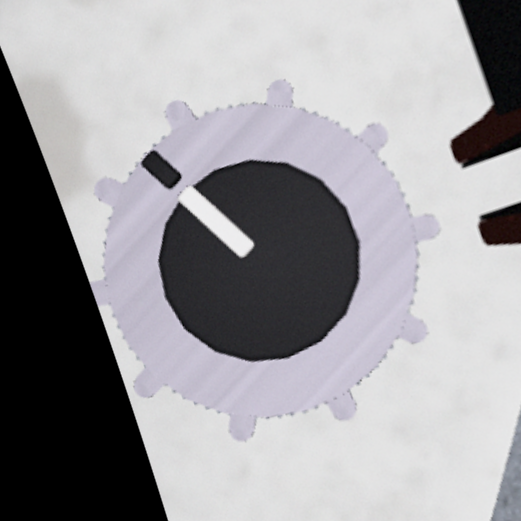

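>>> jog_arm(steps=[[[0,0,-0.015,0,0,0,0.66],[0,0,-0.02,0,0,0,0.66],[0,0,-0.02,0,0,0,0.66],[0,0,-0.015,0,0,0,0.66],[0,0,0,0,0,0,0.66],[0,0,0,0,0,0,0.66]]])

```text
t: 27.25
ee_pos: [632.7, -254.3, 315.2]
orientation: [-0.52, 3.096, -0.002]
ft_force: [-0.2, 0.8, -0.1]
width: 14.7
```

```bash
python3 w.py w18; python3 fit.py w18
python3 - <<'E'
from workcell import ctrl
import cv2
cv2.imwrite('pics/top1.png',ctrl.get_image('top')[:,:,::-1])
E
```

```text
27.25 [ 632.7 -254.3  315.2] -160.92 [-0.4   0.61  1.55 -0.    0.98 -2.3 ] [-0.2  0.8 -0.1] 14.7
collar_mid [319.0, 115.7] 0.65 [[ 566.1 -276.1   71. ]]
rib [368.0, 88.0] 0.9 [[ 539.5 -251.9   88. ]]
mark [347.5, 97.1] 0.79 [[ 549.8 -262.8   93. ]]
cap (array([ 563.44944425, -275.5659231 ,   24.10193525]), 117, np.float64(0.10310337946650705))
{'black': np.float64(137.5553918099356), 'white': np.float64(137.6547861452733)} collar 359.9006056646623 grip ribs mod36 11.5553918099356
centre in tool (raw) x 72.0 y 2.0 phi 379.0837229039581 nearest grip ribs [np.float64(155.6), np.float64(191.6), np.float64(227.6), np.float64(263.6), np.float64(299.6), np.float64(335.6), np.float64(11.6), np.float64(47.6), np.float64(83.6), np.float64(119.6)]
```

View pics/w18.png

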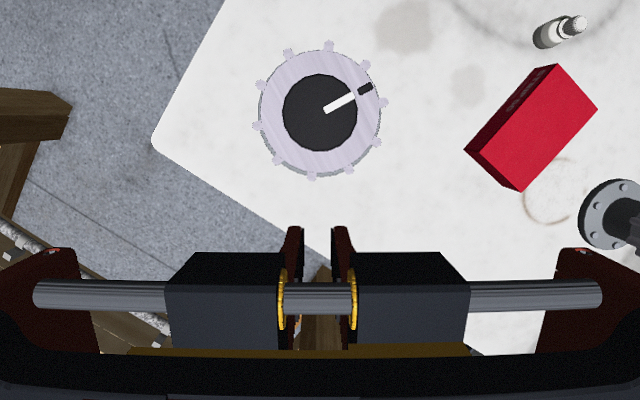

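View pics/top1.png

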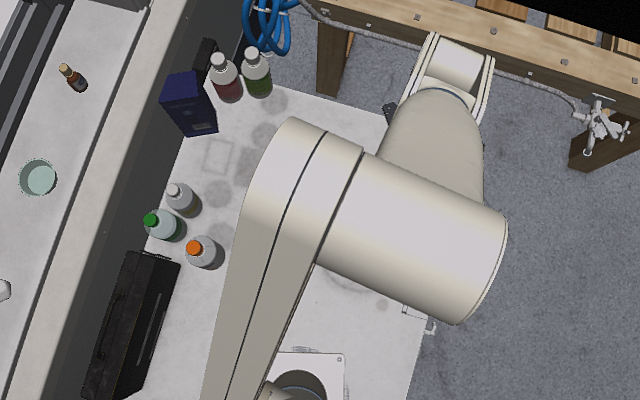

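The ribs are in line (white tip at (354,95), black at (366,88)), the gripper is clear, and the box and vial are undisturbed in view. Handing in.

```bash
python3 -c "
from workcell import ctrl
print(ctrl.close_job())"
```

```text
the job is handed in; nothing more can be done
None
```

The wide port's collar is loosened and the black and white ribs are in line at their second meeting. The job was handed in at about 27 s of the 58 s allowed.

**What I did:** I pushed the collar counter-clockwise in three sweeps round the rim. One grip rib sat loosely between the two fingers, about 15 mm apart, so nothing was squeezed or lifted. The collar started at about 63°, passed the first meeting (360°) during the second sweep, and I stopped it at the second (720°).

**Last checks:**
- **Collar angle:** the wrist camera put the ribs 0.1° apart, in two views after the fingers had backed off and then lifted.
- **Force:** wrist force read at the end of each move stayed below about 5 N.
- **Surroundings:** the final wrist picture shows the red box and vial standing. Part of the narrow port is in view, but I did not measure its collar. The arm blocked the final overhead view of the cup, tape and narrow port, so I could not see them at the end; the gripper stayed well away from them.

**Disagreements:** the early estimates of the port's centre differed by 3 to 4 mm between wrist views, probably from the camera calibration. I corrected for this during the sweeps. The fitted cap radius came out about 3% small in every view, which does not affect the rib angles.

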